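# Free the cam clamp and hold it at full lift

### The job

On the bench stands a wooden cam clamp whose lever is blocked by an upright steel pin. Draw the pin straight out of its bore and park it in the notch of the small metal bracket on the clamp, hanging by its flange and let go; then take the lever by its upright handle, swing it round until the cam is at its highest lift (the lever pointing straight away from the jaw, over the brass index strip, not short of it nor past it) so that the jaw presses the offcut against the fence. The lever is sprung and returns if released, so finish while still holding the handle there; leave the tape, tin and tape measure around the clamp where they are.

Things in the scene. Friction and masses are not known exactly. Their poses are not given: they have to be found in the camera images.
- clamp: Cam clamp fixed to the bench: plywood board 170 x 250 x 24 mm (x, y, z). Origin: centre of its underside; x away from the robot at yaw 0, y from the lever to the fence (the clamping direction), z up. The wooden fence stands at the +y end, 34 mm high, clamping face at y = 105 mm. Brass index strip 4 x 30 mm at x = 20, y = -123 to -93 mm, below the lever's full-lift place.
- bore (a point): Centre of the mouth of the pin's bore in the board's top, beside the lever: 13.5 mm wide, 16 mm deep.
- cam_pivot (a point): Vertical axis of cam and lever, on the board's top (clamp frame x = 20, y = -22, z = 24 mm). The lever bar is 16 mm wide and lies 30 to 42 mm above the bench; it points at the angle (-2.971 + joint value) from the clamp's x axis, seen from above: roughly towards the robot at rest. A return spring is felt at the handle with 1 to 4 N.
- lever (a joint): Angle of the cam lever in rad: 0 at rest, growing anticlockwise seen from above, end stop at 1.95. The cam is an eccentric disc: its lift (the jaw's forward travel) is greatest, 16.6 mm, at 1.40, where the lever points along the clamp's -y, straight away from the jaw, and falls again beyond. With the pin in its bore the lever can move only about 0.05 rad.
- handle: Upright black revolving handle on the lever's end, 22 mm diameter, 46 mm high; origin at the centre of its underside, 43 mm above the bench, 110 mm from the cam pivot; it spins freely about its own vertical axis, so the gripper need not turn with the lever.
- handle_grip (a point): Point on the handle's axis to grip it, 26 mm above its underside (69 mm above the bench).
- pin: Loose steel lock pin, about 90 g, upright in the bore at the start (tip 8 mm above the bench). Origin at the centre of the tip, z up along the pin: shank 12 mm diameter from 0 to 37 mm, flange 26 mm diameter from 37 to 42 mm, round grip 18 mm diameter from 42 to 78 mm. It must rise more than 16 mm to leave the bore.
- pin_flange (a point): Centre of the underside of the pin's flange (37 mm above the tip).
- pin_grip (a point): Point on the pin's axis to grip it, 66 mm above the tip.
- bracket: Aluminium parking bracket fixed on the board's front left part, 40 x 46 x 40 mm, origin at the centre of the notch on the board's top (24 mm above the bench), axes parallel to the clamp's. A notch 16 mm wide (in y) runs through its full height, open above and on the -x side (front face at x = -20 mm), closed at x = +8 mm.
- notch (a point): Centre of the parked pin's place, at the level of the bracket's top (40 mm above the board): the centre of the underside of the flange belongs here, with the shank hanging in the notch, tip 3 mm above the board.
- pad: Sprung wooden jaw pad 64 x 8 x 27 mm in front of the cam's carriage, pushed to clamp +y by the cam; its spring gives up to 10 mm, starts at 3.6 N and grows 0.9 N per mm.
- piece: Loose timber offcut lying on the board between pad and fence, 98 mm along the clamp's x, 45 mm along y, 30 mm high; origin at the centre of its underside (its own long axis is its y). Against the fence its origin is at clamp y = 82.5 mm. The jaw pushes it there.
- masking_tape: Bystander: roll of masking tape, 103 mm across, 25 mm high, lying beyond the fence.
- nail_tin: Bystander: round blue tin, 74 mm across, 55 mm high, on the right of the clamp.
- tape_measure: Bystander: tape measure, 32 x 76 x 63 mm, standing on the right of the clamp.
Not all that is in view belongs to the job. What is shaped like the piece but orange is not meant.

How it is judged:
By the outcome, as a careful person would: the job done as asked, in the order asked, and still so for the second after the job is handed in, while the arm keeps its last pose, push and grip.
It also fails if it takes over 48 s, if anything falls off the work surface, if the arm or the gripper's body presses on something with over 40 N, if the wrist force passes 120 N, or if a joint passes its speed limit or range.

### The arm

A 7-joint arm with a two-finger parallel gripper is mounted at the origin on a cart in front of the work surface, level with it; the furniture and walls round the work are solid. World frame = base frame: x ahead of the robot, y to its left, z up, the work surface at z = 0. Lengths are in mm, angles in rad, forces in N, time in s.
With the tool pointing down it reaches from about 400 to 925 mm from the base axis. Payload 5.6 kg.
Tool frame: the origin (TCP) lies at the very end of the fingers, on their centre line; the grasp point (between the pads) lies 19 mm behind it (arm.pinch_z is the distance from the TCP to the grasp point, in mm); z points along the fingers, y is the line along which they close (so a half turn about z gives the same grasp; the last joint's range is limited). The gripper opens to 85 mm and grips with 20 to 120 N. Pads are 22 mm wide; open, the fingers measure 114 mm over their backs; the gripper's body (76 mm by 85 mm) begins 54 mm behind the grasp point. The pads swing forward as they close: fully open they stand 13 mm farther back than shut.
Start: joints at [1.266, 0.468, -0.012, 1.603, 0.006, 1.071, -0.056], TCP at [168.191, -627.87, 231.29] pointing down, gripper open.
Joint ranges: [-2.53, 2.53], [-0.31, 2.02], [-1.57, 1.55], [0.28, 2.44], [-1.29, 4.43], [0.15, 1.84], [-2.92, 2.92]. Speed limits (rad/s): [2.57, 2.57, 3.14, 3.14, 3.14, 3.14, 3.14].

### API

Orientations are given as a unit quaternion [x, y, z, w].
In Python, from bench import arm, jaws, planner, sensors, read_camera, finish_job gives the robot as it stands. Calls block until the motion is done:
- arm.reach(position, orientation): joint-space move of the TCP to a pose.
- arm.line_to(position, rot=None, speed=150): straight line of the TCP; rot=None keeps the orientation; speed is the mean speed in mm/s.
- arm.move_joints(angles): joint-space move.
- jaws.move_gripper(opening): finger opening in mm; the grip force is fixed at half the most; returns when the fingers have stopped.
- arm.dwell(seconds).
- planner.solve_ik(position, orientation): joint angles nearest the present ones, or None.
- sensors.read_state(): the state.
- read_camera(name): name is "scene" or "top" or "wrist"; returns a dict with "img" (384x512x3 uint8, red, green, blue), "fx", "fy", "cx", "cy" (pixels), "distortion" ([k1, k2, p1, p2, k3] as OpenCV has them; the pictures are not rectified), "origin" and "rotation" of the camera in the world; the wrist camera has in their place "tool_from_camera" (4x4, takes a point from camera to tool coordinates, whose origin is the TCP and whose axes are the flange's). Camera axes: x right, y down, z forward; pixel columns grow to the right and rows downward; lengths in mm; the calibration is good to about 2 mm. A picture is of the moment at which its call begins: read the wrist's pose just before it. There is no depth.
A pose or a line that the arm cannot do raises arm.IKError and nothing moves.
- finish_job(): hands the job in; it is judged then, once.
The state is a dict: "time": time; "qpos": joint angles; "qvel": joint speeds; "joint_efforts": joint torques, N m; "tool_pos": TCP position; "eef_rot": TCP orientation; "contact_force": force on the tool from outside, world axes, zero at the start; "wrist_torque": the same for the moment, N m; "finger_gap": finger opening in mm; "grip_force": force on a finger pad.
Only numpy, scipy, OpenCV 4.12 (cv2) and the standard library are available. Lean on these libraries where they do the work, as an engineer would, in place of code of your own. Each camera call takes 0.05 s, during which the arm holds its last target. There are 200 camera calls.

## Working session

There is one attempt and no reset: what is moved stays moved. The work goes in short steps, each a Python script; the robot and the scene stay as the last script left them, time stands still between calls to the robot, and variables do not carry over. Pictures are saved under pics/ and viewed, at most 10 in all, crops included, and the job is handed in when it is done.

```bash
mkdir -p pics; python3 - <<'E'
from bench import *
import cv2,numpy as np
s=sensors.read_state();print(s['time'],s['tool_pos'],s['eef_rot'],arm.pinch_z)
ims=[]
for n in ["scene","top"]:
    c=read_camera(n);np.save(f'pics/{n}.npy',c,allow_pickle=True)
    print(n,c['fx'],c['fy'],c['cx'],c['cy'],c['distortion'],c['origin'],np.round(c['rotation'],3).tolist())
    cv2.imwrite(f'pics/{n}0.png',cv2.resize(c['img'][:,:,::-1],(800,600),interpolation=cv2.INTER_CUBIC))
E
```

```text
0.0 [ 168.02655539 -627.34917909  230.3327891 ] [ 9.91451773e-01  1.30470835e-01 -1.74158639e-04 -8.43864370e-04] 18.700000000000003
scene 455.9589374357194 455.9589374357194 253.02276427868202 185.85391150915953 [-0.10144988  0.          0.          0.          0.        ] [ 56.64035222 795.70142296 794.37111009] [-0.254, 0.86, -0.427, 0.116]
top 382.35550255307294 382.35550255307294 261.2180880047551 189.8439578245292 [-0.05766633  0.          0.          0.          0.        ] [ 315.29360909  -19.67567049 1193.33512346] [0.749, -0.655, 0.066, -0.075]
```

View pics/scene0.png

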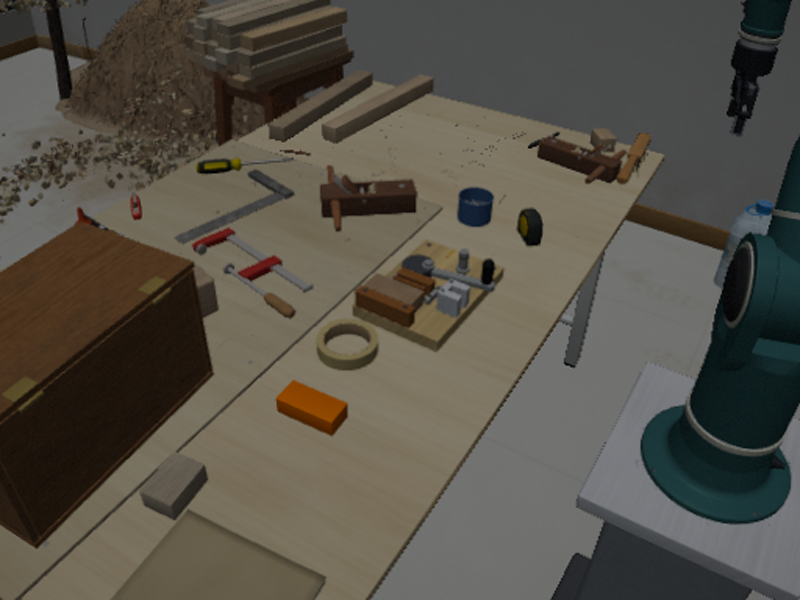

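View pics/top0.png

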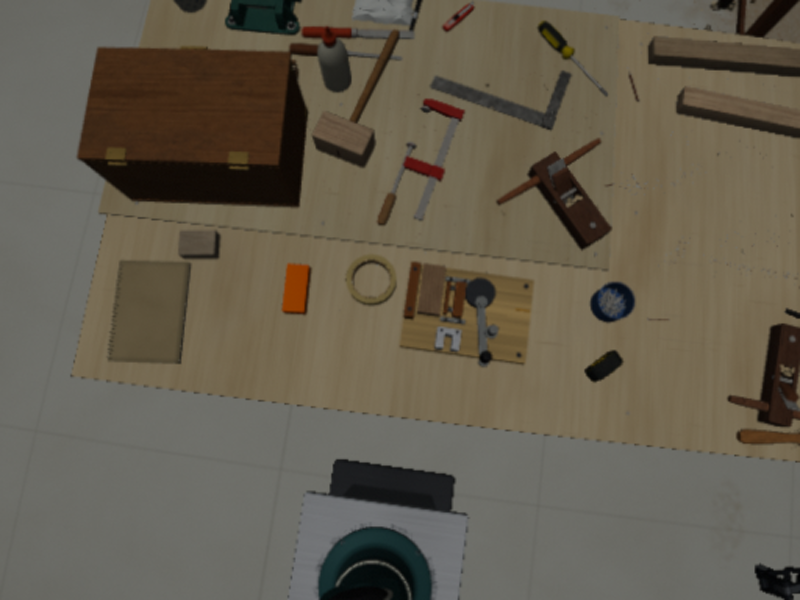

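The scene view shows the clamp at about (430,290). In the top view (800x600) the board corners are near (405,262), (534,278), (525,363) and (401,348), the pin at (492,330), the black handle at (486,356) and the notch at (448,340). I'll work out a coarse clamp pose, then look from above with the wrist camera.

```bash
cat > h.py <<'E'
import cv2,numpy as np
from scipy.spatial.transform import Rotation as R
from bench import *
def cam(n):
    s=sensors.read_state(); c=read_camera(n); fix(c,s); return c
def fix(c,s=None):
    if 'tool_from_camera' in c:
        T=np.array(c['tool_from_camera']);Rt=R.from_quat(s['eef_rot']).as_matrix()
        c['o']=np.array(s['tool_pos'])+Rt@T[:3,3];c['R']=Rt@T[:3,:3]
    else:
        r=np.array(c['rotation']);c['o']=np.array(c['origin']);c['R']=R.from_quat(r).as_matrix() if r.size==4 else r
    c['K']=np.array([[c['fx'],0,c['cx']],[0,c['fy'],c['cy']],[0,0,1]])
def ray(c,uv):
    p=cv2.undistortPoints(np.array(uv,float).reshape(-1,1,2),c['K'],np.array(c['distortion'])).reshape(-1,2)
    return (c['R']@np.c_[p,np.ones(len(p))].T).T
def plane(c,uv,z):
    d=ray(c,uv);return c['o']+d*((z-c['o'][2])/d[:,2])[:,None]
def proj(c,P):
    P=np.array(P,float).reshape(-1,3);q=(P-c['o'])@c['R']
    return cv2.projectPoints(q,np.zeros(3),np.zeros(3),c['K'],np.array(c['distortion']))[0].reshape(-1,2)
def down(yaw): # tool y axis direction = yaw+90 (mod pi)
    return (R.from_euler('z',yaw)*R.from_quat([1,0,0,0])).as_quat()
def save(c,name,crop=None,s=1.5625):
    im=c['img'][:,:,::-1]
    if crop: x,y,w,h=crop;im=im[y:y+h,x:x+w]
    cv2.imwrite('pics/'+name,cv2.resize(im,None,fx=s,fy=s,interpolation=cv2.INTER_CUBIC))
E
python3 - <<'E'
from h import *
c=np.load('pics/top.npy',allow_pickle=True).item();fix(c)
B=plane(c,np.array([(405,262),(534,278),(525,363),(401,348)])/1.5625,24)
print(B.round(1),B.mean(0),np.linalg.norm(B-np.roll(B,1,0),axis=1))
print(plane(c,np.array([[492,330]])/1.5625,86),plane(c,np.array([[486,356]])/1.5625,89))
m=B.mean(0); 
for dx in (-60,0):
  for yaw in (0,-.12,.12,1.57,-1.57,3.1):
    q=planner.solve_ik([m[0]-60,m[1]-30,330],down(yaw)); print(dx,yaw,None if q is None else np.round(q,2))
w=read_camera('wrist');print(np.round(w['tool_from_camera'],3),w['fx'],w['cx'],w['cy'],w['distortion'])
E
```

```text
[[ 621.4   26.5   24. ]
 [ 623.4 -235.6   24. ]
 [ 450.6 -233.9   24. ]
 [ 447.6   10.8   24. ]] [ 535.74903849 -108.04170291   24.        ] [174.57350808 262.18495282 172.83318244 244.80095667]
[[ 496.7564615  -155.08394451   86.        ]] [[ 446.43144589 -148.88192167   89.        ]]
-60 0 [ 0.58  0.14 -0.4   1.83  0.06  1.18 -1.41]
-60 -0.12 [ 0.56  0.14 -0.38  1.83  0.05  1.18 -1.53]
-60 0.12 [ 0.59  0.14 -0.41  1.83  0.06  1.18 -1.29]
-60 1.57 [ 0.75  0.16 -0.59  1.82  0.1   1.19  0.13]
-60 -1.57 [-0.96  0.25  1.4   1.91 -0.26  1.21 -2.61]
-60 3.1 [ 0.91  0.19 -0.78  1.81  0.15  1.2   1.61]
0 0 [ 0.58  0.14 -0.4   1.83  0.06  1.18 -1.41]
0 -0.12 [ 0.56  0.14 -0.38  1.83  0.05  1.18 -1.53]
0 0.12 [ 0.59  0.14 -0.41  1.83  0.06  1.18 -1.29]
0 1.57 [ 0.75  0.16 -0.59  1.82  0.1   1.19  0.13]
0 -1.57 [-0.96  0.25  1.4   1.91 -0.26  1.21 -2.61]
0 3.1 [ 0.91  0.19 -0.78  1.81  0.15  1.2   1.61]
[[   0.      -0.946   -0.325   84.414]
 [   1.       0.       0.       0.484]
 [   0.      -0.325    0.946 -142.76 ]
 [   0.       0.       0.       1.   ]] 310.64689830130806 256.9631726435007 193.54793621134846 [0.01802462 0.         0.         0.         0.        ]
```

```bash
python3 - <<'E'
from h import *
arm.reach([450,-125,250],down(0))
s=sensors.read_state();c=read_camera('wrist');fix(c,s);np.save('pics/w1.npy',c,allow_pickle=True)
print(s['time'],s['tool_pos'],np.round(s['qpos'],2))
save(c,'w1.png')
E
```

```text
2.225 [ 449.98558283 -125.88570845  249.97443745] [ 0.57  0.17 -0.4   1.99  0.08  1.   -1.44]
```

View pics/w1.png

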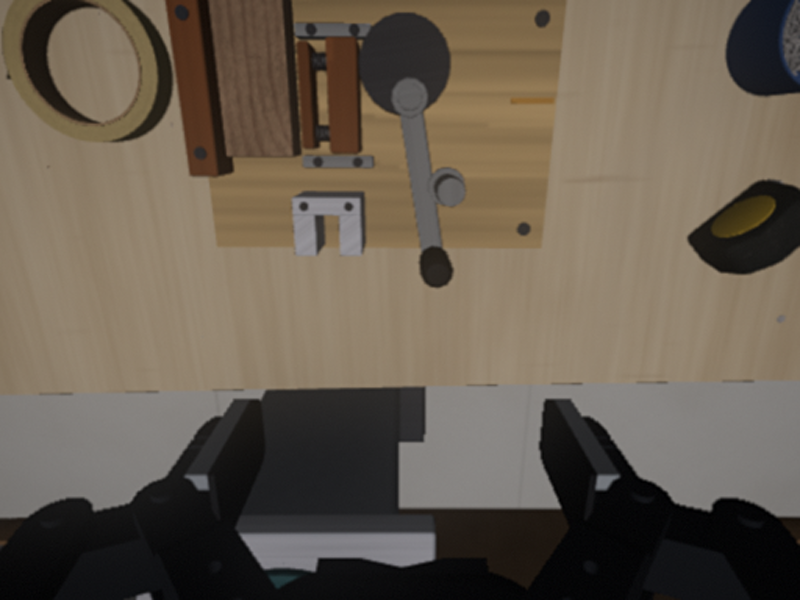

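The wrist view (800x600) shows the U-bracket at x 293–364, y 195–255 with the notch at x 318–340. The pin top is near (450,188), the handle near (436,265), the pivot at (409,97) and the brass strip at (532,101). I'll zoom in for accurate edges.

```bash
python3 - <<'E'
from h import *
c=np.load('pics/w1.npy',allow_pickle=True).item()
save(c,'w1z.png',(180,105,133,85),6)
E
```

```text
(no output)
```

View pics/w1z.png

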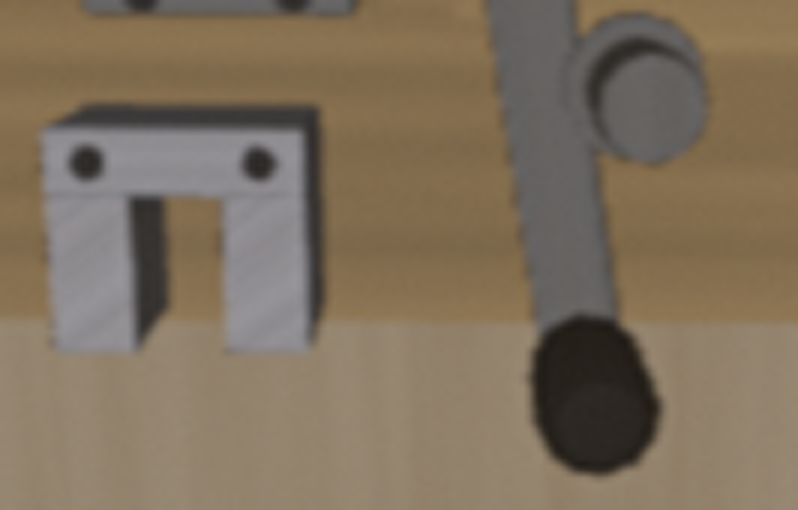

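```bash
python3 - <<'E'
from h import *
c=np.load('pics/w1.npy',allow_pickle=True).item()
f=lambda L:np.array([180,105])+(np.array(L,float)+.5)/6-.5
g=lambda L:(np.array(L,float)+.5)/1.5625-.5
O=plane(c,f([(42,128),(305,128),(313,350),(54,351)]),64);N=plane(c,f([(128,196),(222,196),(228,350),(138,350)]),64)
print(O.round(1),N.round(1),sep='\n')
print('pin',plane(c,f([[653,110]]),86),plane(c,f([[600,110],[706,110]]),86)[:,1],'handle',plane(c,f([[598,410]]),89))
print('flange',plane(c,f([[638,83]]),50))
print('pivot',plane(c,g([[409,97]]),46),plane(c,g([[409,97]]),42),'strip',plane(c,g([[511,101],[554,101]]),24))
print('board',plane(c,g([[217,247],[541,247],[566,0]]),24))
E
```

```text
[[496.  -53.1  64. ]
 [496.1 -98.7  64. ]
 [456.7 -98.9  64. ]
 [456.6 -52.3  64. ]]
[[484.3 -67.3  64. ]
 [484.3 -83.8  64. ]
 [456.7 -83.6  64. ]
 [456.7 -67.4  64. ]]
pin [[ 501.41501151 -156.69805227   86.        ]] [-148.15455834 -165.23913766] handle [[ 452.25502183 -148.73980521   89.        ]]
flange [[ 502.2764408  -157.42504834   50.        ]]
pivot [[ 558.46427588 -131.0777021    46.        ]] [[ 558.74072314 -131.13310031   42.        ]] strip [[ 557.21981541 -202.83773209   24.        ]
 [ 557.07816724 -232.88061476   24.        ]]
board [[ 453.4609529    16.17325019   24.        ]
 [ 453.23984332 -233.62785994   24.        ]
 [ 617.99291533 -234.24836238   24.        ]]
```

```bash
python3 - <<'E'
from h import *
jaws.move_gripper(50)
arm.reach([501.6,-157,120],down(0))
arm.line_to([501.6,-157,55.5],speed=120)
s=sensors.read_state();print(s['time'],s['contact_force'],s['tool_pos'])
jaws.move_gripper(0)
s=sensors.read_state();print(s['time'],s['contact_force'],s['finger_gap'],s['grip_force'],s['tool_pos'])
arm.line_to([501.6,-157,80],speed=50)
s=sensors.read_state();print(s['contact_force'],s['finger_gap'])
arm.line_to([501.6,-157,140],speed=120)
s=sensors.read_state();print(s['time'],s['contact_force'],s['finger_gap'],s['tool_pos'])
c=read_camera('wrist');fix(c,s);np.save('pics/w2.npy',c,allow_pickle=True)
save(c,'w2.png')
E
```

```text
4.0333 [-0.30477743  0.70681636  0.15108057] [ 502.34068143 -157.04541047   56.52167139]
4.4333 [-0.29059546  0.93311764  6.7616733 ] 16.601206364375514 58.37985813617706 [ 502.31741886 -157.10714664   56.42804722]
[ 0.12866661 -0.18027704 -1.38796965] 16.240548935105302
5.725 [-0.59540464  0.50258779 -1.91324441] 16.23808181376609 [ 501.09550048 -156.96857519  139.54613198]
```

View pics/w2.png

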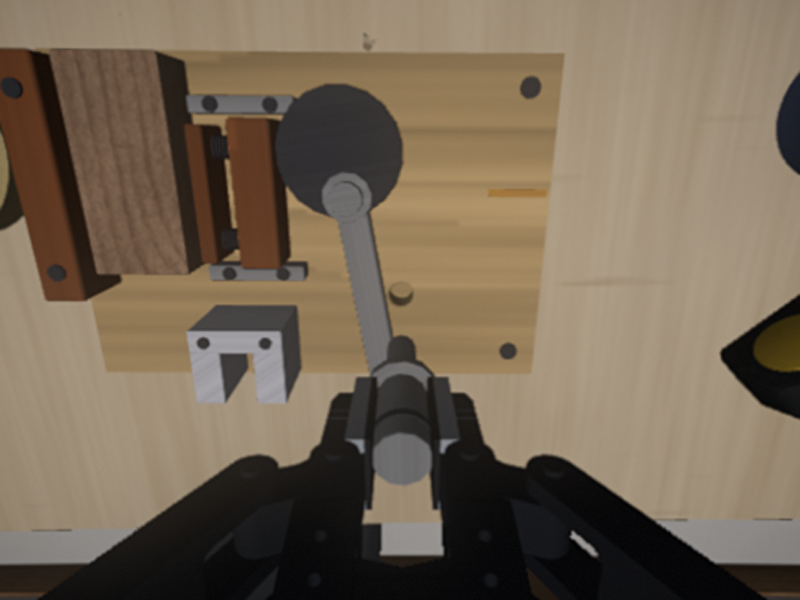

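The pin is held upright: top disc at about (402,456), tip (400,345), empty bore (401,293), bracket top around (188–300, 333–403). I'll zoom to measure the pin and notch in the same view.

```bash
python3 - <<'E'
from h import *
c=np.load('pics/w2.npy',allow_pickle=True).item()
save(c,'w2z.png',(115,185,175,130),4.5)
E
```

```text
(no output)
```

View pics/w2z.png

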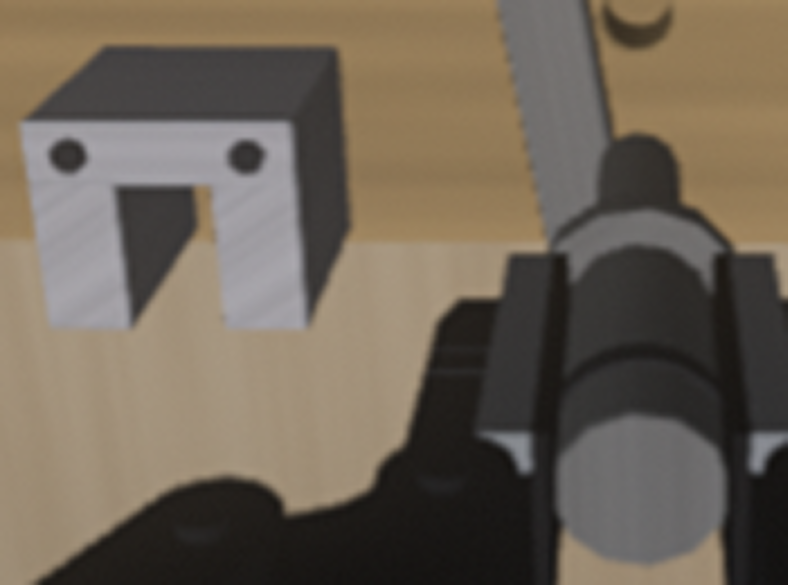

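```bash
python3 - <<'E'
from h import *
c=np.load('pics/w2.npy',allow_pickle=True).item()
f=lambda L:np.array([115,185])+(np.array(L,float)+.5)/4.5-.5
print(plane(c,f([(20,122),(291,122),(308,327),(48,327)]),64).round(1),plane(c,f([(114,186),(212,186),(226,327),(132,327)]),64).round(1))
for h in (167,169,171): print('pin top',h,plane(c,f([[641,489],[556,489],[727,489],[641,412],[641,564]]),h).round(1).tolist())
print('tip',plane(c,f([[639,135],[600,175],[680,175]]),91).round(1))
g=lambda L:(np.array(L,float)+.5)/1.5625-.5
print('bore',plane(c,g([[401,293]]),24),'pivot',plane(c,g([[346,196]]),46),'strip',plane(c,g([[488,193],[546,193]]),24))
E
```

```text
[[496.1 -53.1  64. ]
 [496.  -98.4  64. ]
 [456.8 -98.3  64. ]
 [456.9 -52.5  64. ]] [[484.2 -67.3  64. ]
 [484.2 -84.   64. ]
 [456.8 -83.8  64. ]
 [456.9 -67.2  64. ]]
pin top 167 [[499.6, -157.3, 167.0], [499.6, -149.0, 167.0], [499.7, -165.7, 167.0], [508.4, -157.3, 167.0], [490.8, -157.3, 167.0]]
pin top 169 [[501.1, -157.3, 169.0], [501.1, -149.2, 169.0], [501.1, -165.6, 169.0], [509.7, -157.3, 169.0], [492.4, -157.3, 169.0]]
pin top 171 [[502.6, -157.3, 171.0], [502.6, -149.3, 171.0], [502.6, -165.4, 171.0], [511.1, -157.3, 171.0], [494.1, -157.3, 171.0]]
tip [[ 505.1 -157.    91. ]
 [ 498.6 -151.2   91. ]
 [ 498.6 -163.2   91. ]]
bore [[ 502.57659523 -156.82425039   24.        ]] pivot [[ 558.34944558 -130.58216329   46.        ]] strip [[ 557.34168477 -202.19046804   24.        ]
 [ 557.29499882 -232.35440759   24.        ]]
```

```bash
python3 - <<'E'
from h import *
P=np.array([476.7,-75.4])
arm.line_to([*P,140],speed=150)
arm.dwell(.2)
a=np.array(sensors.read_state()['tool_pos']);print(a)
C=P+(P-a[:2])
for z in (125,100,82,79,77,76,75,74.3):
    arm.line_to([*C,z],speed=80 if z>90 else 30)
    s=sensors.read_state();F=np.array(s['contact_force']);print(z,F.round(1),np.round(s['tool_pos'],1),s['time'])
    if F[2]>3 or np.hypot(*F[:2])>6: break
c=read_camera('wrist');fix(c,s);np.save('pics/w3.npy',c,allow_pickle=True)
save(c,'w3.png',(130,140,256,192),3)
E
```

```text
[476.88307165 -76.44605517 139.91573075]
125 [ 0.9  0.3 -1. ] [476.1 -74.4 124.4] 7.0333
100 [ 0.7  0.5 -0.7] [476.4 -74.2  99.7] 7.4917
82 [ 0.1  0.3 -0.7] [476.6 -74.3  82. ] 8.2417
79 [ 0.  -0.3 -0.6] [476.4 -74.3  78.9] 8.4917
77 [ 0.3  0.5 -1.3] [476.4 -74.3  76.9] 8.7417
76 [-0.6  1.3 -0.5] [476.5 -74.3  76. ] 8.9917
75 [-1.3  0.7  4.7] [476.7 -74.3  75.5] 9.2417
```

View pics/w3.png

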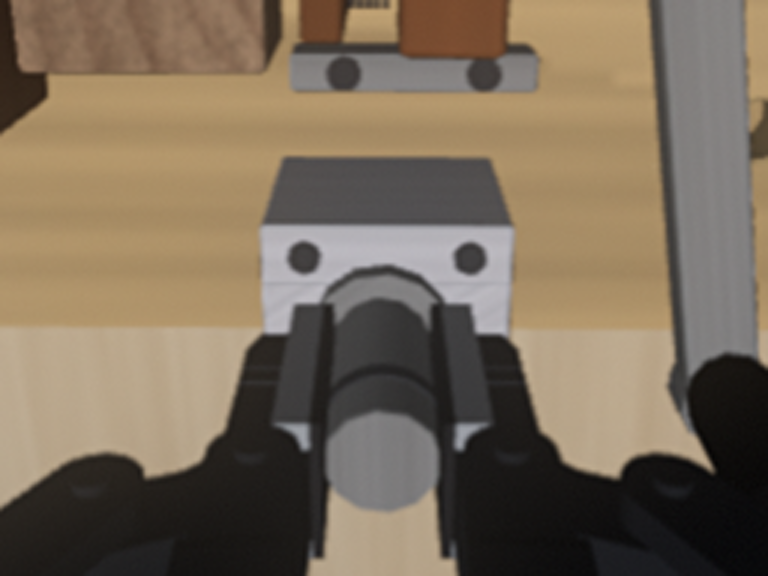

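The pin is seated: contact came at the expected height, and the flange (about 383,290) is within 1 mm of the bracket centre (387). I'll release it, confirm it hangs, and check IK for the handle swing.

```bash
python3 - <<'E'
from h import *
s=sensors.read_state();p=np.array(s['tool_pos'])
jaws.move_gripper(40)
s=sensors.read_state();print(s['contact_force'],s['tool_pos'])
arm.line_to([p[0],p[1],150],speed=150)
s=sensors.read_state();print(s['time'],s['finger_gap'])
c=read_camera('wrist');fix(c,s);np.save('pics/w4.npy',c,allow_pickle=True)
save(c,'w4.png')
pv=np.array([558.3,-130.6])
for yaw in (1.5708,):
  for t in np.r_[0,.35,.7,1.05,1.4]:
    a=-2.971+t;P=pv+110*np.array([np.cos(a),np.sin(a)])
    q=planner.solve_ik([*P,50.5],down(yaw));print(t,P.round(1),None if q is None else np.round(q,2))
print(np.round(s['qpos'],2))
E
```

```text
[ 0.25740735 -0.50939744 -0.87235928] [476.50820834 -74.3680958   74.90286942]
10.3 39.796374936868105
0.0 [ 449.9 -149.3] [ 0.76  0.56 -0.62  2.11  0.55  0.63 -0.24]
0.35 [ 462.9 -185.3] [ 0.81  0.59 -0.61  2.06  0.55  0.66 -0.17]
0.7 [ 487.4 -214.7] [ 0.83  0.63 -0.61  1.98  0.55  0.7  -0.12]
1.05 [ 520.6 -233.9] [ 0.83  0.68 -0.61  1.88  0.55  0.75 -0.1 ]
1.4 [ 558.3 -240.6] [ 0.8   0.73 -0.61  1.79  0.56  0.8  -0.09]
[ 0.43  0.34 -0.41  2.05  0.19  0.79 -1.66]
```

View pics/w4.png

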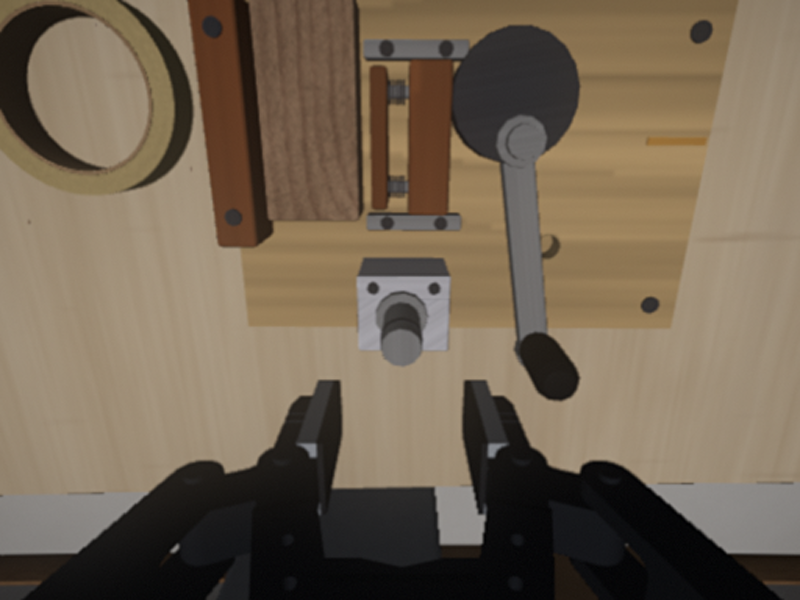

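The pin hangs in the bracket, with its flange flush at (401,313), top at (402,347), and the fingers clear. The handle top is near (557,377). Next is the handle grasp.

```bash
python3 - <<'E'
from h import *
c=np.load('pics/w4.npy',allow_pickle=True).item()
g=lambda L:(np.array(L,float)+.5)/1.5625-.5
print('handle',plane(c,g([[557,378]]),89),'pivot',plane(c,g([[523,139]]),46),'strip',plane(c,g([[646,142],[706,142]]),24))
H=[451,-149];D=down(np.pi/2)
arm.reach([*H,150],D)
jaws.move_gripper(50)
arm.line_to([*H,51],speed=150)
s=sensors.read_state();print(s['time'],np.round(s['contact_force'],1),s['tool_pos'])
jaws.move_gripper(0)
arm.dwell(.1)
s=sensors.read_state();print(s['time'],np.round(s['contact_force'],1),s['finger_gap'],s['tool_pos'],s['grip_force'])
E
```

```text
handle [[ 453.74988209 -147.23327963   89.        ]] pivot [[ 559.10448661 -132.88539818   46.        ]] strip [[ 557.21519409 -202.17720649   24.        ]
 [ 557.02897374 -233.13276625   24.        ]]
12.8333 [0.2 0.  0.4] [ 451.5914954  -148.88501316   51.52549364]
13.3 [-7.4  0.3 10.1] 20.326049808139945 [ 448.9928085  -149.55029175   51.7822921 ] 58.18978363007773
```

```bash
python3 - <<'E'
from h import *
pv=np.array([557.4,-130.6]);r=110.
for t in np.arange(.1,1.401,.1):
    a=-2.971+t;u=np.array([np.cos(a),np.sin(a)])
    arm.line_to([*(pv+r*u),51.5],speed=60)
    s=sensors.read_state();F=np.array(s['contact_force']);p=np.array(s['tool_pos'])
    fr=F[:2]@u;ft=F[:2]@[-u[1],u[0]];r+=np.clip(fr*.15,-1,1)
    d=p[:2]-pv;print(round(t,1),'fr %.1f ft %.1f fz %.1f r %.1f'%(fr,ft,F[2],r),'R %.1f ang %.3f'%(np.hypot(*d),np.arctan2(d[1],d[0])+2.971),s['finger_gap'].__round__(1),round(s['time'],1))
    if np.linalg.norm(F)>30: print('stop');break
print(p)
c=cam('top');np.save('pics/t5.npy',c,allow_pickle=True);save(c,'t5.png',(235,150,150,112),5.3)
c=cam('wrist');np.save('pics/w5.npy',c,allow_pickle=True);save(c,'w5.png')
E
```

```text
0.1 fr 1.3 ft -1.3 fz 4.8 r 110.2 R 110.1 ang 0.103 19.8 13.6
0.2 fr 3.1 ft -1.3 fz 6.9 r 110.7 R 110.2 ang 0.203 20.4 14.0
0.3 fr 0.7 ft -1.8 fz 5.8 r 110.8 R 110.3 ang 0.301 20.0 14.3
0.4 fr 1.9 ft -2.2 fz 7.0 r 111.0 R 110.3 ang 0.399 20.3 14.6
0.5 fr 1.0 ft -2.3 fz 6.2 r 111.2 R 110.3 ang 0.498 20.2 15.0
0.6 fr 0.2 ft -1.1 fz 6.9 r 111.2 R 110.4 ang 0.597 20.3 15.3
0.7 fr 0.6 ft -2.3 fz 7.2 r 111.3 R 110.4 ang 0.696 20.1 15.6
0.8 fr -0.4 ft -2.5 fz 8.2 r 111.2 R 110.5 ang 0.796 20.2 16.0
0.9 fr -0.3 ft -1.8 fz 7.3 r 111.2 R 110.5 ang 0.896 20.1 16.3
1.0 fr 0.0 ft -3.4 fz 7.6 r 111.2 R 110.5 ang 0.997 20.2 16.6
1.1 fr 0.2 ft -3.7 fz 7.6 r 111.2 R 110.6 ang 1.097 20.4 17.0
1.2 fr -1.6 ft -1.9 fz 8.4 r 111.0 R 110.6 ang 1.197 20.1 17.3
1.3 fr -0.2 ft -2.0 fz 7.9 r 111.0 R 110.6 ang 1.298 20.2 17.6
1.4 fr 0.2 ft -2.4 fz 9.2 r 111.0 R 110.6 ang 1.398 20.4 18.0
[ 557.19393533 -241.17703925   51.86286951]
```

View pics/w5.png

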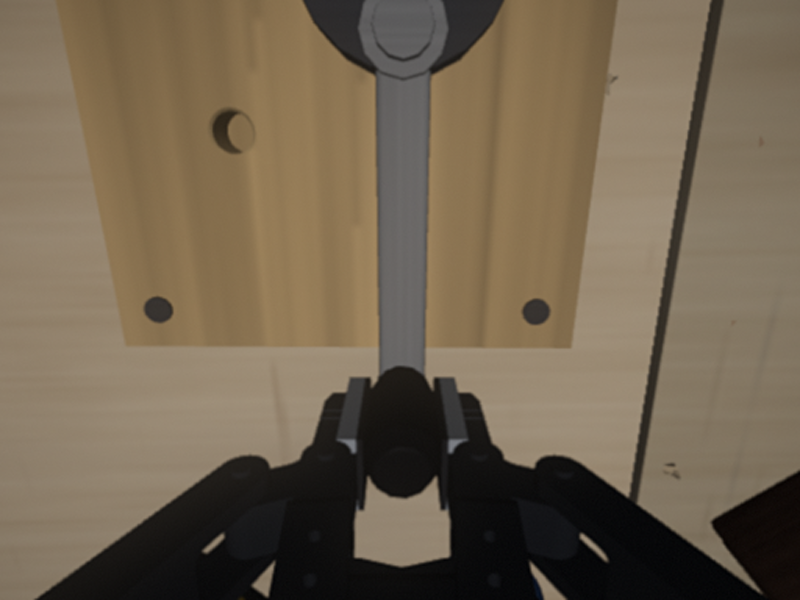

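The lever now points straight along −y and covers the index strip, with its bar edges running from (377,90)/(431,90) to (380,370)/(426,370). I'll check its angle against the board and look at the jaw from the top camera.

```bash
python3 - <<'E'
from h import *
c=np.load('pics/w5.npy',allow_pickle=True).item()
g=lambda L:(np.array(L,float)+.5)/1.5625-.5
# bar edges from the grey image, subpixel, native rows
G=cv2.GaussianBlur(cv2.cvtColor(c['img'],cv2.COLOR_RGB2LAB),(3,3),0)[:,:,2].astype(float)
E=[]
for v in range(60,212,4):
    d=np.diff(G[v]); l=232+np.argmin(d[232:252]); r=264+np.argmax(d[264:284]); E.append((v,l+.5,r+.5))
E=np.array(E)
A=plane(c,E[:,[1,0]],42);B=plane(c,E[:,[2,0]],42);print(np.median(B[:,0]-A[:,0]))
M=(A+B)/2;k=np.polyfit(M[:,1],M[:,0],1);print('lever tilt',np.arctan(k[0]),'x at handle',np.polyval(k,-240),'at pivot',np.polyval(k,-130.6))
b=plane(c,g([[126,346],[572,348],[60,0],[617,0]]),24);print(b.round(1),'front edge angle',(b[1]-b[0])[1]/(b[1]-b[0])[0])
print('pivot',plane(c,g([[404,26]]),46))
E
```

```text
15.62908315436033
lever tilt 0.00420972675326168 x at handle 557.6525926711458 at pivot 558.1131394985287
[[ 452.7 -233.8   24. ]
 [ 623.  -234.6   24. ]
 [ 454.5 -119.6   24. ]
 [ 623.1 -119.1   24. ]] front edge angle -0.004429594986031827
pivot [[ 558.37790343 -129.93950806   46.        ]]
```

View pics/t5.png

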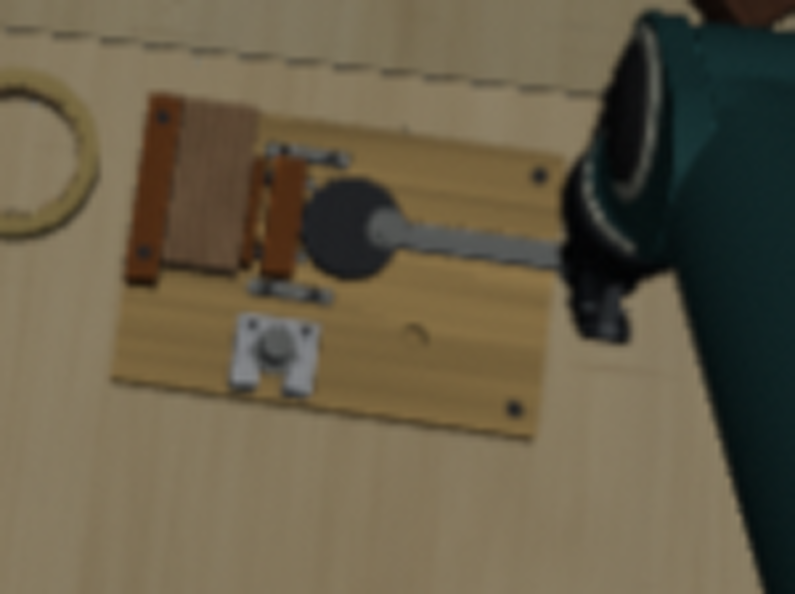

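The top view shows the offcut held between pad and fence, the pin parked at (277,345), the lever straight (within about 0.004 rad) and the handle still gripped. I'll hand the job in.

```bash
python3 - <<'E'
from h import *
arm.dwell(.3)
s=sensors.read_state();print(s['time'],np.round(s['contact_force'],1),np.round(s['tool_pos'],1),s['grip_force'])
print(finish_job())
E
```

```text
18.3667 [-2.7  0.2  7.5] [ 556.9 -241.2   51.9] 60.22502552397782
the job is handed in; nothing more can be done
None
```

The job is handed in at 18.4 s on the robot's clock: the pin hangs released in the bracket notch, and the lever is held within about 0.004 rad of full lift with the offcut pressed against the fence. The tape, tin and tape measure weren't touched.

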